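# Cock the knock tester

### The job

Cock the yellow-armed knock tester for its next test: draw its sprung hammer arm back by the upright knob until it hooks behind the catch, then let go and move clear so that it stays cocked. Do not let the arm slip and snap home, and leave the blue-armed tester alone.

Things in the scene. Friction and masses are not known exactly. Their poses are not given: they have to be found in the camera images.
- yellow_pivot (a point): On the upright pivot axis of the yellow-armed tester's arm, 78 mm above the bench. Axes are its dark steel plate's (250 x 225 mm along x, y, fixed, z up); plate centre lies 5 mm to +x, 85 mm to +y. The trigger is a thin red upright paddle on the brass catch, 71 mm to -x, 174 mm to +y of the pivot, top 73 mm above the bench: a light outward touch (3 mm, 5 N) fires the arm, keep off.
- yellow_knob (a point): Mid-grip of the yellow knob, 78 mm above the bench: plain upright cylinder, diameter 24 mm, from 50 to 97 mm above the bench, fixed on the level yellow arm 95 mm from the pivot axis. Moves with the arm; x axis points outward along it. Round, may turn in the fingers. The steel hammer head on the arm's end begins 44 mm further out, top 66 mm above the bench.
- yellow_arm (a joint): Yellow arm's angle, rad: 0 at rest, arm then 55 degrees counter-clockwise (from above) of the plate's +x; grows counter-clockwise as it is drawn back, knob going to the plate's -x side. Spring pull at the knob 3 N at rest, 7 N at the catch. The sprung catch clicks in by itself behind a pin under the head at about 1.11; let go, the arm settles on it at 1.08. End stop 1.36.
- blue_arm (a joint): Arm angle, rad, of the other tester, alike but with a blue arm and knob; 0 at rest. To be left at rest.

How it is judged:
By the outcome, as a careful person would: the job done as asked, in the order asked, and still so for the second after the job is handed in, with the robot touching nothing.
It also fails if it takes over 35 s, if anything falls off the work surface, if the arm or the gripper's body presses on something with over 40 N, if the wrist force passes 120 N, or if a joint passes its speed limit or range.

### The arm

A 6-joint arm with a two-finger parallel gripper is mounted at the origin on the work surface. World frame = base frame: x ahead of the robot, y to its left, z up, the work surface at z = 0. Lengths are in m, angles in rad, forces in N, time in s.
With the tool pointing down it reaches from about 0.375 to 0.975 m from the base axis. Payload 3.8 kg.
Tool frame: the origin (TCP) lies on the centre line of the jaws, within the pads' length; the fingertips stand 22 mm ahead of it and the grasp point (between the pads) lies 3 mm ahead of it; x points along the fingers, y is the direction in which the jaws open and shut, and the axes are right-handed (so a half turn about x gives the same grasp; the last joint's range is limited). The gripper opens to 85 mm and grips with 20 to 120 N. Pads are 22 mm wide; open, the fingers measure 114 mm over their backs; the gripper's body (76 mm by 85 mm) begins 54 mm behind the grasp point. The pads swing forward as they close: fully open they stand 13 mm farther back than shut.
Start: joints at [1.272, 0.264, 1.604, -0, 1.274, -0.037], TCP at [0.175, 0.652, 0.253] pointing down, gripper open.
Joint ranges: [-2.63, 2.63], [-0.94, 2.18], [0.31, 2.57], [-1.31, 4.45], [0, 2.66], [-2.55, 2.55]. Speed limits (rad/s): [2.57, 2.57, 3.14, 3.14, 3.14, 3.14].

### API

Orientations are given as a rotation vector (axis times angle).
In Python, from workcell import monitor, eyes, finish_job gives the robot as it stands. The module is installed in compiled form; this text tells all that it offers.
- The arm moves only by the tool play_rows, never from a script. Its argument "deltas" is a list of rows, each an object of numbers: "wx", "wy", "wz": the turn, a rotation vector about the world's x, y, z in degrees; "x", "y", "z": the shift along the world's x, y, z in mm; "fingers": the closure, from -1 (fully open) to 1 (shut), so that 0 is half open. A call has 1 to 20 rows; each row is the pose to reach, as a shift and turn from the pose commanded when the call began; what a row does not reach only later rows make up. A row lasts 1/8 s, in which the tool goes at most 62.5 mm and 10.7 degrees, less where a joint would pass 70% of its speed; a pose out of reach is approached as far as the arm can. A call with a gripper value outside its range is refused whole. The fingers move at their own pace and stop on an object; "grip_force" is the grip in N (left out, the last holds). Time passes only in rows, so rows that repeat a pose let the fingers close. It gives the time, the measured TCP pose, the force and the opening at its end, in the units of the state.
- monitor.read_state(): the state, without advancing time (a new reading comes with each control period).
- eyes.read_camera(name): name is "side" or "top" or "wrist"; returns a dict with "frame" (384x512x3 uint8, red, green, blue), "depth" (384x512 float32, m along the optical axis (not along the pixel's ray), 0 where there is no reading), "K" (3x3 intrinsics, pixels), "k1" (the pictures are not rectified: a ray, as slopes to the right and down, at radius r is drawn at 1 + k1 r^2 times it, then the intrinsics apply), "view" (4x4, takes a point from world to camera coordinates); the wrist camera has in their place "tool_from_camera" (4x4, takes a point from camera to tool coordinates, whose origin is the TCP and whose axes are the tool frame's). Camera axes: x right, y down, z forward; pixel columns grow to the right and rows downward; lengths in m; the calibration is good to about 2 mm. A picture is of the moment at which its call begins: read the wrist's pose just before it.
- finish_job(): hands the job in, once; it reports no verdict.
The state is a dict: "time": time; "q": joint angles; "joint_vel": joint speeds; "joint_torque": joint torques, N m; "tool_pos": TCP position; "tcp_rot": TCP orientation; "wrist_force": force on the tool from outside, world axes, zero at the start; "torque": the same for the moment, N m; "width": opening from 0.0 (shut) to 1.0 (fully open).
Only numpy, scipy, OpenCV 4.12 (cv2) and the standard library are available. Lean on these libraries where they do the work, as an engineer would, in place of code of your own. Each camera call takes 0.05 s, during which the arm holds its last target.

## Working session

There is one attempt and no reset: what is moved stays moved. The work goes in short steps, Python scripts to look and compute and a tool call to move; the robot and the scene stay as the last step left them, time stands still between calls to the robot, and variables do not carry over. Pictures are saved under pics/ and viewed, and the job is handed in when it is done.

Besides the shell and the picture viewer there is one more tool, called after "Request:" as a command line: name --argument value ..., lists and objects as JSON in quotes. play_rows: Moves the arm, as the interface text tells. Its arguments: {"type":"object","properties":{"deltas":{"type":"array"},"grip_force":{"type":"number"}},"required":["deltas"]}

```bash
mkdir -p pics; python3 - <<'E'
from workcell import monitor, eyes
import cv2, numpy as np
s=monitor.read_state(); print(s)
for n in ["top","side"]:
    c=eyes.read_camera(n); cv2.imwrite(f"pics/{n}0.png",c["frame"][:,:,::-1]); np.savez(f"{n}0.npz",**c)
    print(n,c["K"],c["k1"],c["view"])
E
```

```text
{'time': 0.0, 'q': array([ 1.27208842e+00,  2.64774391e-01,  1.60535413e+00,  4.80043267e-06,
        1.27371550e+00, -3.69516612e-02]), 'joint_vel': array([ 1.81047647e-03,  1.19334393e-03, -4.62305103e-05, -3.16798367e-04,
        6.97846072e-04,  7.16677548e-04]), 'joint_torque': array([ 1.20581917e-03, -5.15128040e+01, -3.67320764e+01,  1.10673059e-04,
        1.31482515e-02,  5.43026744e-06]), 'tool_pos': array([0.1745094 , 0.65135093, 0.2519584 ]), 'tcp_rot': array([ 0.20374165,  1.56139222, -0.20723555]), 'wrist_force': array([-0.00783018, -0.23735983,  0.14910069]), 'torque': array([0.02836361, 0.05122398, 0.02806838]), 'width': 0.9959905618497737}
top [[436.30182225   0.         257.58401509]
 [  0.         436.30182225 194.58210223]
 [  0.           0.           1.        ]] -0.14226706457337174 [[-2.59723886e-02 -9.99651619e-01 -4.69844025e-03 -1.81786137e-02]
 [-9.88416776e-01  2.63829322e-02 -1.49453064e-01  5.84568384e-01]
 [ 1.49524956e-01  7.62364101e-04 -9.88757658e-01  7.77784964e-01]
 [ 0.00000000e+00  0.00000000e+00  0.00000000e+00  1.00000000e+00]]
side [[438.95016126   0.         249.42421888]
 [  0.         438.95016126 191.21663559]
 [  0.           0.           1.        ]] -0.10655710396879065 [[-0.71104448 -0.70312849  0.00510526  0.36719887]
 [-0.52274616  0.52374757 -0.6726254   0.38225186]
 [ 0.47026822 -0.48093534 -0.73996554  0.62887425]
 [ 0.          0.          0.          1.        ]]
```

View pics/top0.png

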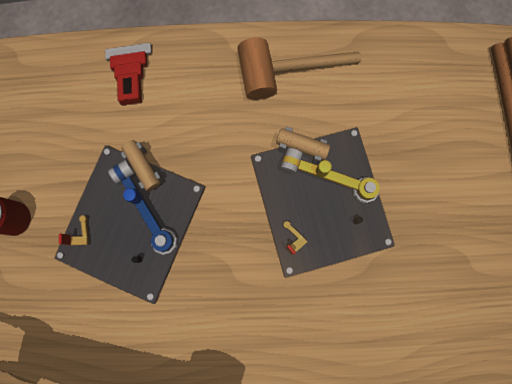

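View pics/side0.png

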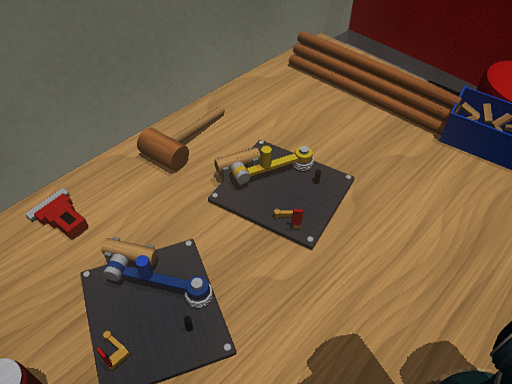

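```bash
cat > h.py <<'E'
import numpy as np, cv2
def ray(c,u,v):
    K=c["K"];k=float(c["k1"])
    D=np.array([k,0,0,0,0.])
    return np.append(cv2.undistortPoints(np.array([[[u,v]]],float),K,D)[0,0],1)
def onplane(c,u,v,z):
    V=c["view"];R=V[:3,:3];t=V[:3,3]
    o=-R.T@t;d=R.T@ray(c,u,v)
    return o+d*(z-o[2])/d[2]
def proj(c,p):
    V=c["view"];D=np.array([float(c["k1"]),0,0,0,0.])
    return cv2.projectPoints(np.array([p],float),cv2.Rodrigues(V[:3,:3])[0],V[:3,3],c["K"],D)[0][0,0]
def pts(c):
    h,w=c["depth"].shape
    uu,vv=np.meshgrid(np.arange(w),np.arange(h))
    x=cv2.undistortPoints(np.stack([uu,vv],-1).reshape(-1,1,2).astype(float),c["K"],np.array([float(c["k1"]),0,0,0,0.])).reshape(h,w,2)
    P=np.dstack([x,np.ones((h,w))])*c["depth"][...,None]
    V=c["view"]
    return (P-V[:3,3])@V[:3,:3]
E
python3 - <<'E'
from h import *
for n in ["top","side"]:
    c=dict(np.load(f"{n}0.npz")); P=pts(c)
    f=c["frame"]; hsv=cv2.cvtColor(f,cv2.COLOR_RGB2HSV)
    yel=(hsv[...,0]>24)&(hsv[...,0]<34)&(hsv[...,1]>180)&(hsv[...,2]>80)
    X=P[yel]; print(n,len(X),np.percentile(X[:,2],[0,10,50,90,100]))
    t=yel&(P[...,2]>.088)&(P[...,2]<.105)
    print("knobtop",t.sum(),np.median(P[t],0),P[t].min(0),P[t].max(0))
    v,u=np.nonzero(t); print(u.min(),u.max(),v.min(),v.max())
c=dict(np.load("top0.npz")); im=c["frame"][120:290,240:410,::-1]
cv2.imwrite("pics/crop.png",cv2.resize(im,None,fx=3.5,fy=3.5,interpolation=cv2.INTER_CUBIC))
c=dict(np.load("side0.npz")); im=c["frame"][130:255,200:360,::-1]
cv2.imwrite("pics/crops.png",cv2.resize(im,None,fx=4,fy=4,interpolation=cv2.INTER_CUBIC))
E
```

```text
Traceback (most recent call last):
IndexError: index -1 is out of bounds for axis 0 with size 0
```

```bash
python3 - <<'E'
from h import *
for n,(u0,u1,v0,v1),ps in [("top",(240,410,120,290),[(325,167),(345,178),(368,188)]),("side",(200,360,130,255),[(266,150),(266,158),(285,163)])]:
    c=dict(np.load(f"{n}0.npz")); P=pts(c)
    f=c["frame"]; hsv=cv2.cvtColor(f,cv2.COLOR_RGB2HSV)
    for u,v in ps: print(n,hsv[v,u],P[v,u],c["depth"][v,u])
    im=f[v0:v1,u0:u1,::-1]
    cv2.imwrite(f"pics/crop_{n}.png",cv2.resize(im,None,fx=3.5,fy=3.5,interpolation=cv2.INTER_CUBIC))
E
```

```text
top [ 28 156 178] [ 0.62188602 -0.15469403  0.09927093] 0.7724996
top [ 26 163 174] [ 0.61075438 -0.20008027  0.04717711] 0.8223087
top [ 15  12 169] [ 0.58791233 -0.23904919  0.06284816] 0.8033687
side [ 26 195 183] [ 0.61819241 -0.15165455  0.09830996] 0.91978055
side [ 23 188  88] [ 0.61356257 -0.14754266  0.08109281] 0.9283658
side [ 21 195  93] [ 0.59454579 -0.1896783   0.05060448] 0.96224767
```

View pics/crop_top.png

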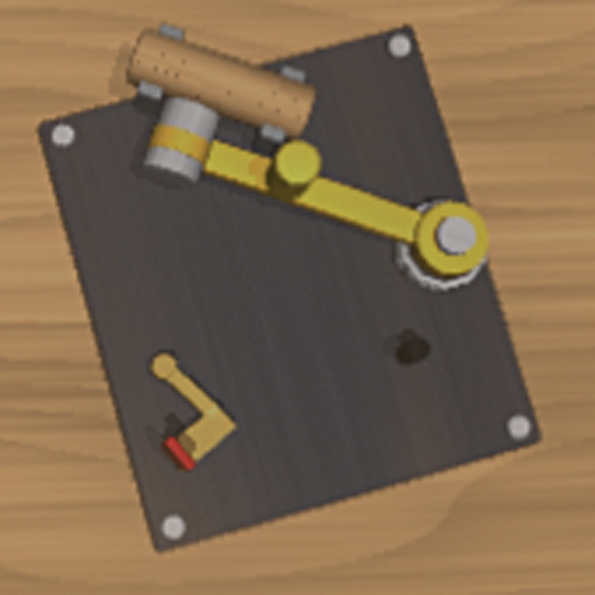

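View pics/crop_side.png

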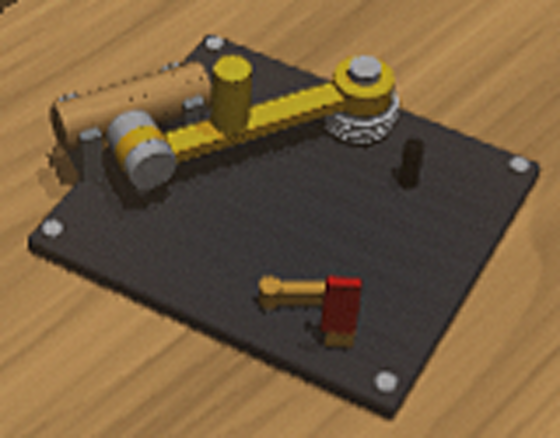

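```bash
python3 - <<'E'
from h import *
c=dict(np.load("top0.npz")); P=pts(c); s=dict(np.load("side0.npz")); Ps=pts(s)
for u,v in [(370,187),(371,187),(330,210),(300,200),(340,230)]: print(u,v,P[v,u])
f=lambda p:(p[0]/3.5+240-.36,p[1]/3.5+120-.36)
g=lambda p:(p[0]/3.5+200-.36,p[1]/3.5+130-.36)
for z in(.012,.018,):
  S=[onplane(c,*f(p),z) for p in [(399,46),(63,135),(173,527),(518,427)]]
  S2=[onplane(s,*g(p),z) for p in [(519,165),(214,43),(52,228),(386,381)]]
  for S in (S,S2): 
    S=np.array(S);print(z,S.round(4).tolist(),"ctr",S.mean(0))
    print([np.linalg.norm(S[i]-S[(i+1)%4]).round(4) for i in range(4)])
    for i in range(4):
        d=S[(i+1)%4]-S[i];print(np.degrees(np.arctan2(d[1],d[0])).round(1),end=' ')
    print()
print("knob",onplane(c,*f((298,163)),.097),onplane(s,*g((233,69)),.097))
for n,cc,PP in(("t",c,P),("s",s,Ps)):
    hsv=cv2.cvtColor(cc["frame"],cv2.COLOR_RGB2HSV)
    m=(hsv[...,0]>20)&(hsv[...,0]<34)&(hsv[...,1]>130)&(PP[...,2]>.09)&(PP[...,2]<.106)&(PP[...,1]>-.3)&(PP[...,1]<-.05)&(PP[...,0]<.75)
    q=PP[m]; print(n,m.sum(),q.mean(0),q.min(0),q.max(0))
E
```

```text
370 187 [ 0.59001762 -0.24347645  0.0608786 ]
371 187 [ 0.58961667 -0.24479804  0.06305402]
330 210 [ 0.55432432 -0.17390047  0.01347733]
300 200 [ 0.57556943 -0.11601061  0.01359398]
340 230 [ 0.51468914 -0.19138506  0.01444975]
0.012 [[0.7096, -0.2306, 0.012], [0.6617, -0.0355, 0.012], [0.4406, -0.09, 0.012], [0.4891, -0.2848, 0.012]] ctr [ 0.57525112 -0.16025526  0.012     ]
[np.float64(0.2009), np.float64(0.2277), np.float64(0.2007), np.float64(0.2271)]
103.8 -166.2 -76.0 13.8 
0.012 [[0.4886, -0.2892, 0.012], [0.7099, -0.2349, 0.012], [0.6617, -0.0392, 0.012], [0.4405, -0.0947, 0.012]] ctr [ 0.57518223 -0.16451394  0.012     ]
[np.float64(0.2278), np.float64(0.2015), np.float64(0.2281), np.float64(0.2003)]
13.8 103.8 -165.9 -76.1 
0.018 [[0.7079, -0.2292, 0.018], [0.6602, -0.0355, 0.018], [0.4407, -0.0896, 0.018], [0.4889, -0.283, 0.018]] ctr [ 0.57443941 -0.15935939  0.018     ]
[np.float64(0.1995), np.float64(0.2261), np.float64(0.1993), np.float64(0.2255)]
103.8 -166.2 -76.0 13.8 
0.018 [[0.4859, -0.2837, 0.018], [0.7053, -0.2299, 0.018], [0.6575, -0.0359, 0.018], [0.4381, -0.0909, 0.018]] ctr [ 0.57171046 -0.1600689   0.018     ]
[np.float64(0.2259), np.float64(0.1998), np.float64(0.2262), np.float64(0.1986)]
13.8 103.8 -165.9 -76.1 
knob [ 0.62381434 -0.15474062  0.097     ] [ 0.62020965 -0.15451584  0.097     ]
t 140 [ 0.62398265 -0.15430966  0.09609679] [ 0.6126989  -0.16628497  0.09011339] [ 0.63533105 -0.14310703  0.09936153]
s 84 [ 0.61909501 -0.15279331  0.0961409 ] [ 0.60878597 -0.16529163  0.09012727] [ 0.6305545  -0.14237737  0.09939563]
```

```bash
python3 - <<'E'
from h import *
from scipy.spatial.transform import Rotation as R
print(R.from_rotvec([0.20374165,1.56139222,-0.20723555]).as_matrix().round(3))
c=dict(np.load("top0.npz")); P=pts(c)
m=(P[...,1]>-.2)&(P[...,1]<0)&(P[...,0]>.6)&(P[...,0]<.75)&(P[...,2]>.03)
hsv=cv2.cvtColor(c["frame"],cv2.COLOR_RGB2HSV)
for v in range(128,182,4):
    print(v,[(int(P[v,u,0]*1000),int(P[v,u,1]*1000),int(P[v,u,2]*1000)) for u in range(276,344,6)])
E
```

```text
[[-0.001  0.259  0.966]
 [-0.002  0.966 -0.259]
 [-1.    -0.002 -0.   ]]
128 [(727, -74, 0), (707, -83, 60), (709, -94, 54), (725, -111, 0), (726, -123, -3), (724, -135, 2), (725, -148, 0), (724, -160, 0), (724, -173, -1), (724, -185, -1), (723, -197, 0), (724, -210, -2)]
132 [(718, -74, -2), (698, -82, 65), (699, -94, 62), (699, -105, 59), (717, -123, 0), (716, -135, 0), (716, -147, 0), (716, -159, 0), (717, -173, -4), (715, -184, 0), (715, -197, -1), (711, -206, 13)]
136 [(709, -74, 0), (690, -82, 64), (690, -93, 63), (690, -104, 64), (689, -116, 65), (692, -128, 56), (708, -147, 0), (708, -160, -3), (703, -169, 13), (702, -181, 15), (702, -193, 16), (703, -206, 12)]
140 [(685, -71, 56), (685, -82, 57), (683, -93, 63), (682, -104, 63), (682, -115, 63), (682, -127, 64), (681, -138, 64), (683, -150, 56), (683, -162, 55), (694, -180, 16), (695, -193, 12), (695, -206, 11)]
144 [(693, -73, 0), (677, -82, 55), (676, -93, 59), (675, -104, 62), (674, -115, 65), (674, -126, 65), (673, -137, 67), (674, -149, 62), (673, -160, 64), (687, -181, 12), (686, -192, 13), (686, -205, 12)]
148 [(681, 
[... 1141 characters left out ...]
622, -143, 87), (620, -153, 95), (620, -164, 96), (637, -190, 11), (637, -202, 14)]
172 [(632, -70, 13), (632, -82, 13), (632, -94, 11), (624, -103, 48), (631, -118, 13), (630, -129, 15), (623, -137, 49), (617, -145, 76), (613, -153, 95), (622, -171, 48), (622, -182, 50), (629, -201, 12)]
176 [(624, -70, 12), (623, -82, 16), (623, -94, 14), (623, -106, 13), (623, -117, 14), (622, -129, 13), (622, -141, 11), (616, -149, 42), (613, -158, 56), (614, -171, 48), (614, -182, 48), (614, -193, 50)]
180 [(616, -70, 13), (616, -82, 13), (615, -93, 14), (615, -105, 12), (615, -117, 14), (615, -129, 9), (614, -141, 13), (614, -153, 13), (613, -164, 15), (608, -172, 40), (606, -182, 49), (606, -193, 48)]
```

Request:
play_rows --deltas '[{"x": 15,"y": -27,"wz": -5,"fingers": 0},{"x": 37,"y": -67,"wz": -15,"fingers": 0},{"x": 62,"y": -112,"wz": -25,"fingers": 0},{"x": 87,"y": -157,"wz": -35,"fingers": 0},{"x": 112,"y": -202,"wz": -45,"fingers": 0},{"x": 137,"y": -247,"wz": -55,"fingers": 0},{"x": 162,"y": -292,"wz": -65,"fingers": 0},{"x": 187,"y": -337,"wz": -75,"fingers": 0},{"x": 212,"y": -382,"wz": -85,"fingers": 0},{"x": 237,"y": -427,"wz": -95,"fingers": 0},{"x": 262,"y": -472,"wz": -105,"fingers": 0},{"x": 287,"y": -517,"wz": -115,"fingers": 0},{"x": 312,"y": -562,"wz": -125,"fingers": 0},{"x": 337,"y": -607,"wz": -135,"fingers": 0},{"x": 362,"y": -652,"wz": -145,"fingers": 0},{"x": 387,"y": -697,"wz": -155,"fingers": 0},{"x": 412,"y": -742,"wz": -165,"fingers": 0},{"x": 435,"y": -783,"wz": -175,"fingers": 0},{"x": 448,"y": -807,"wz": -184,"fingers": 0},{"x": 448,"y": -807,"z": -40,"wz": -186,"fingers": 0}]' --grip_force 50

```text
schema error: expected keys wx, wy, wz, x, y, z, fingers
```

Request:
play_rows --deltas '[{"wx": 0,"wy": 0,"wz": -5,"x": 15,"y": -27,"z": 0,"fingers": 0},{"wx": 0,"wy": 0,"wz": -15,"x": 37,"y": -67,"z": 0,"fingers": 0},{"wx": 0,"wy": 0,"wz": -25,"x": 62,"y": -112,"z": 0,"fingers": 0},{"wx": 0,"wy": 0,"wz": -35,"x": 87,"y": -157,"z": 0,"fingers": 0},{"wx": 0,"wy": 0,"wz": -45,"x": 112,"y": -202,"z": 0,"fingers": 0},{"wx": 0,"wy": 0,"wz": -55,"x": 137,"y": -247,"z": 0,"fingers": 0},{"wx": 0,"wy": 0,"wz": -65,"x": 162,"y": -292,"z": 0,"fingers": 0},{"wx": 0,"wy": 0,"wz": -75,"x": 187,"y": -337,"z": 0,"fingers": 0},{"wx": 0,"wy": 0,"wz": -85,"x": 212,"y": -382,"z": 0,"fingers": 0},{"wx": 0,"wy": 0,"wz": -95,"x": 237,"y": -427,"z": 0,"fingers": 0},{"wx": 0,"wy": 0,"wz": -105,"x": 262,"y": -472,"z": 0,"fingers": 0},{"wx": 0,"wy": 0,"wz": -115,"x": 287,"y": -517,"z": 0,"fingers": 0},{"wx": 0,"wy": 0,"wz": -125,"x": 312,"y": -562,"z": 0,"fingers": 0},{"wx": 0,"wy": 0,"wz": -135,"x": 337,"y": -607,"z": 0,"fingers": 0},{"wx": 0,"wy": 0,"wz": -145,"x": 362,"y": -652,"z": 0,"fingers": 0},{"wx": 0,"wy": 0,"wz": -155,"x": 387,"y": -697,"z": 0,"fingers": 0},{"wx": 0,"wy": 0,"wz": -165,"x": 412,"y": -742,"z": 0,"fingers": 0},{"wx": 0,"wy": 0,"wz": -175,"x": 435,"y": -783,"z": 0,"fingers": 0},{"wx": 0,"wy": 0,"wz": -184,"x": 448,"y": -807,"z": 0,"fingers": 0},{"wx": 0,"wy": 0,"wz": -186,"x": 448,"y": -807,"z": -40,"fingers": 0}]' --grip_force 50

```text
time: 2.6
tool_pos: [0.6261, -0.1581, 0.2164]
tcp_rot: [-2.028, 0.38, 2.011]
wrist_force: [0.8, 0.5, 0.2]
width: 0.505
```

```bash
python3 - <<'E'
from workcell import monitor, eyes
from h import *
from scipy.spatial.transform import Rotation as R
s=monitor.read_state(); print(s['q'].round(3),s['tool_pos'],s['width']); M=R.from_rotvec(s['tcp_rot']).as_matrix();print(M.round(3), np.degrees(np.arctan2(M[1,1],M[0,1])))
c=eyes.read_camera("wrist"); np.savez("w1.npz",**c,p=s['tool_pos'],M=M)
T=np.eye(4);T[:3,:3]=M;T[:3,3]=s['tool_pos']
c["view"]=np.linalg.inv(T@c["tool_from_camera"])
P=pts(c)
hsv=cv2.cvtColor(c["frame"],cv2.COLOR_RGB2HSV)
m=(hsv[...,0]>20)&(hsv[...,0]<34)&(hsv[...,1]>130)&(P[...,2]>.09)&(P[...,2]<.106)
n,l,st,ce=cv2.connectedComponentsWithStats(m.astype(np.uint8))
for i in range(1,n):
    if st[i,4]>200: print(st[i],ce[i],P[l==i].mean(0),(P[l==i].min(0)+P[l==i].max(0))/2, onplane(c,*ce[i],.097))
cv2.imwrite("pics/w1.png",c["frame"][:,:,::-1])
E
```

```text
[-0.286  0.229  1.716 -0.     1.188  1.656] [ 0.62613315 -0.1580815   0.21642595] 0.5054834414645646
[[ 0.008 -0.363 -0.932]
 [-0.003 -0.932  0.363]
 [-1.    -0.    -0.008]] -111.26266515029728
[244 187  28  28 591] [257.76480541 200.15566836] [ 0.62297768 -0.15702454  0.09584382] [ 0.62237937 -0.15670747  0.09413045] [ 0.62333888 -0.15716961  0.097     ]
```

View pics/w1.png

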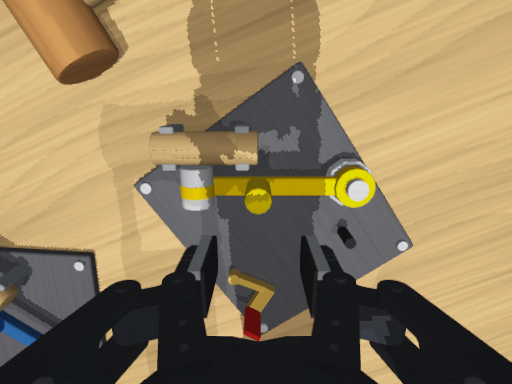

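Request:
play_rows --deltas '[{"wx": 0,"wy": 0,"wz": 0,"x": 0,"y": 0,"z": -25,"fingers": 0},{"wx": 0,"wy": 0,"wz": 0,"x": 0,"y": 0,"z": -50,"fingers": 0},{"wx": 0,"wy": 0,"wz": 0,"x": 0,"y": 0,"z": -70,"fingers": 0},{"wx": 0,"wy": 0,"wz": 0,"x": 0,"y": 0,"z": -70,"fingers": 0},{"wx": 0,"wy": 0,"wz": 0,"x": 0,"y": 0,"z": -70,"fingers": 0}]'

```text
time: 3.28
tool_pos: [0.6232, -0.155, 0.1441]
tcp_rot: [-2.023, 0.375, 2.021]
wrist_force: [0.8, 0.1, 0.5]
width: 0.499
```

Request:
play_rows --deltas '[{"wx": 0,"wy": 0,"wz": 0,"x": 0,"y": -1,"z": -20,"fingers": 0},{"wx": 0,"wy": 0,"wz": 0,"x": 0,"y": -1,"z": -40,"fingers": 0},{"wx": 0,"wy": 0,"wz": 0,"x": 0,"y": -1,"z": -60,"fingers": 0},{"wx": 0,"wy": 0,"wz": 0,"x": 0,"y": -1,"z": -62,"fingers": 0},{"wx": 0,"wy": 0,"wz": 0,"x": 0,"y": -1,"z": -62,"fingers": 0},{"wx": 0,"wy": 0,"wz": 0,"x": 0,"y": -1,"z": -62,"fingers": 0}]'

```text
time: 4.03
tool_pos: [0.6234, -0.1562, 0.0821]
tcp_rot: [-2.023, 0.375, 2.02]
wrist_force: [0.3, -0.1, -0.6]
width: 0.5
```

```bash
python3 - <<'E'
from workcell import monitor, eyes
from h import *
c=eyes.read_camera("side"); cv2.imwrite("pics/s2.png",cv2.resize(c["frame"][80:250,170:370,::-1],None,fx=4,fy=3.5))
print(monitor.read_state()['wrist_force'],monitor.read_state()['tool_pos'])
E
```

```text
[ 0.11015937 -0.11250437 -0.00910885] [ 0.62351855 -0.15624672  0.08228939]
```

View pics/s2.png

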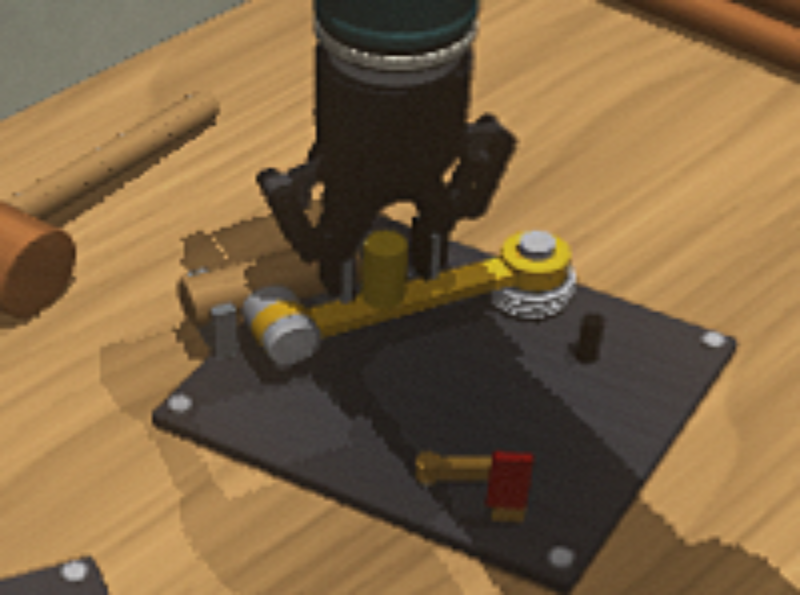

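The picture shows the knob (385,268) between the two fingers (345,280 and 435,255), with the head and anvil clear. I'll close the fingers.

Request:
play_rows --deltas '[{"wx": 0,"wy": 0,"wz": 0,"x": 0,"y": 0,"z": 0,"fingers": 1},{"wx": 0,"wy": 0,"wz": 0,"x": 0,"y": 0,"z": 0,"fingers": 1},{"wx": 0,"wy": 0,"wz": 0,"x": 0,"y": 0,"z": 0,"fingers": 1},{"wx": 0,"wy": 0,"wz": 0,"x": 0,"y": 0,"z": 0,"fingers": 1},{"wx": 0,"wy": 0,"wz": 0,"x": 0,"y": 0,"z": 0,"fingers": 1},{"wx": 0,"wy": 0,"wz": 0,"x": 0,"y": 0,"z": 0,"fingers": 1}]' --grip_force 60

```text
time: 4.82
tool_pos: [0.6233, -0.1562, 0.0823]
tcp_rot: [-2.023, 0.375, 2.02]
wrist_force: [-1.3, 1.1, 6.1]
width: 0.267
```

```bash
python3 - <<'E'
from workcell import monitor
import numpy as np
s=monitor.read_state(); print(s['tool_pos'],s['width']*85,s['wrist_force'])
# arc: pivot est, start angle 68.85
r=95;a0=np.radians(68.85)
for th in np.arange(0,1.181,.08).tolist()+[1.16,1.18,1.08]:
    print(round(th,3),round(np.degrees(th),1),(r*np.array([np.cos(a0+th)-np.cos(a0),np.sin(a0+th)-np.sin(a0)])).round(1))
E
```

```text
[ 0.62328724 -0.15620013  0.08226465] 22.713679560729442 [-1.30637748  1.13360247  6.05790058]
0.0 0.0 [0. 0.]
0.08 4.6 [-7.2  2.5]
0.16 9.2 [-14.6   4.3]
0.24 13.8 [-22.    5.6]
0.32 18.3 [-29.6   6.3]
0.4 22.9 [-37.2   6.4]
0.48 27.5 [-44.8   5.8]
0.56 32.1 [-52.3   4.7]
0.64 36.7 [-59.7   2.9]
0.72 41.3 [-66.9   0.6]
0.8 45.8 [-74.   -2.3]
0.88 50.4 [-80.7  -5.7]
0.96 55.0 [-87.2  -9.7]
1.04 59.6 [-93.3 -14.2]
1.12 64.2 [-99.1 -19.1]
1.16 66.5 [-101.8  -21.8]
1.18 67.6 [-103.1  -23.2]
1.08 61.9 [-96.3 -16.6]
```

Request:
play_rows --deltas '[{"wx": 0,"wy": 0,"wz": 4.6,"x": -7.2,"y": 2.5,"z": 0,"fingers": 1},{"wx": 0,"wy": 0,"wz": 9.2,"x": -14.6,"y": 4.3,"z": 0,"fingers": 1},{"wx": 0,"wy": 0,"wz": 13.8,"x": -22,"y": 5.6,"z": 0,"fingers": 1},{"wx": 0,"wy": 0,"wz": 18.3,"x": -29.6,"y": 6.3,"z": 0,"fingers": 1},{"wx": 0,"wy": 0,"wz": 22.9,"x": -37.2,"y": 6.4,"z": 0,"fingers": 1},{"wx": 0,"wy": 0,"wz": 27.5,"x": -44.8,"y": 5.8,"z": 0,"fingers": 1},{"wx": 0,"wy": 0,"wz": 27.5,"x": -44.8,"y": 5.8,"z": 0,"fingers": 1},{"wx": 0,"wy": 0,"wz": 27.5,"x": -44.8,"y": 5.8,"z": 0,"fingers": 1}]'

```text
time: 5.82
tool_pos: [0.5792, -0.1499, 0.0823]
tcp_rot: [2.167, 0.122, -2.161]
wrist_force: [1.9, 3.4, 6.2]
width: 0.264
```

```bash
python3 - <<'E'
from workcell import monitor, eyes
from h import *
s=monitor.read_state(); print(s['tool_pos'],s['width']*85,s['wrist_force'],s['torque'],s['q'])
for n in("side",):
  c=eyes.read_camera(n); cv2.imwrite("pics/s3.png",cv2.resize(c["frame"][80:250,170:370,::-1],None,fx=4,fy=3.5))
E
```

```text
[ 0.57915537 -0.14989407  0.08225376] 22.47046688073467 [1.94850222 3.36300459 6.22460285] [ 0.4350431  -0.26605338 -0.23578561] [-2.95505600e-01  2.79433067e-01  1.92417522e+00  1.39891645e-03
  9.35675699e-01  1.16238330e+00]
```

View pics/s3.png

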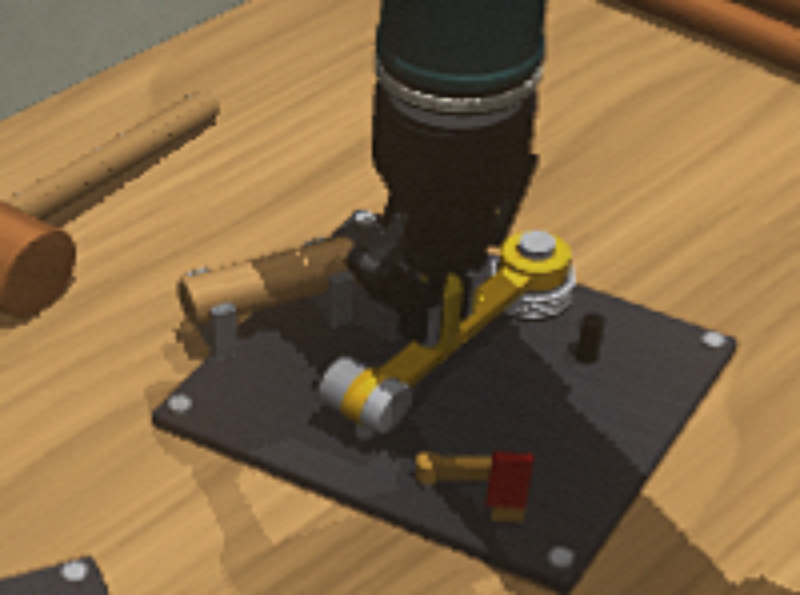

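Request:
play_rows --deltas '[{"wx": 0,"wy": 0,"wz": 4.6,"x": -7.5,"y": -1.1,"z": 0,"fingers": 1},{"wx": 0,"wy": 0,"wz": 9.2,"x": -14.9,"y": -2.9,"z": 0,"fingers": 1},{"wx": 0,"wy": 0,"wz": 13.8,"x": -22.1,"y": -5.2,"z": 0,"fingers": 1},{"wx": 0,"wy": 0,"wz": 18.3,"x": -29.2,"y": -8.1,"z": 0,"fingers": 1},{"wx": 0,"wy": 0,"wz": 22.9,"x": -35.9,"y": -11.5,"z": 0,"fingers": 1},{"wx": 0,"wy": 0,"wz": 27.5,"x": -42.4,"y": -15.5,"z": 0,"fingers": 1},{"wx": 0,"wy": 0,"wz": 27.5,"x": -42.4,"y": -15.5,"z": 0,"fingers": 1},{"wx": 0,"wy": 0,"wz": 27.5,"x": -42.4,"y": -15.5,"z": 0,"fingers": 1}]'

```text
time: 6.88
tool_pos: [0.5363, -0.1648, 0.0822]
tcp_rot: [1.886, 0.576, -1.883]
wrist_force: [0.7, 7.0, 9.2]
width: 0.269
```

```bash
python3 - <<'E'
from workcell import monitor, eyes
from h import *
s=monitor.read_state(); print(s['tool_pos'],s['width']*85,s['wrist_force'],s['torque'],s['q'])
for n in("side",):
  c=eyes.read_camera(n); cv2.imwrite("pics/s4.png",cv2.resize(c["frame"][80:250,170:370,::-1],None,fx=4,fy=3.5))
E
```

```text
[ 0.53633968 -0.16476687  0.08222293] 22.902261763433494 [0.68554661 7.03582348 9.15979408] [ 0.83097187 -0.15920855 -0.19367712] [-0.34356724  0.21736172  2.00356628  0.00242054  0.91995433  0.63374175]
```

View pics/s4.png

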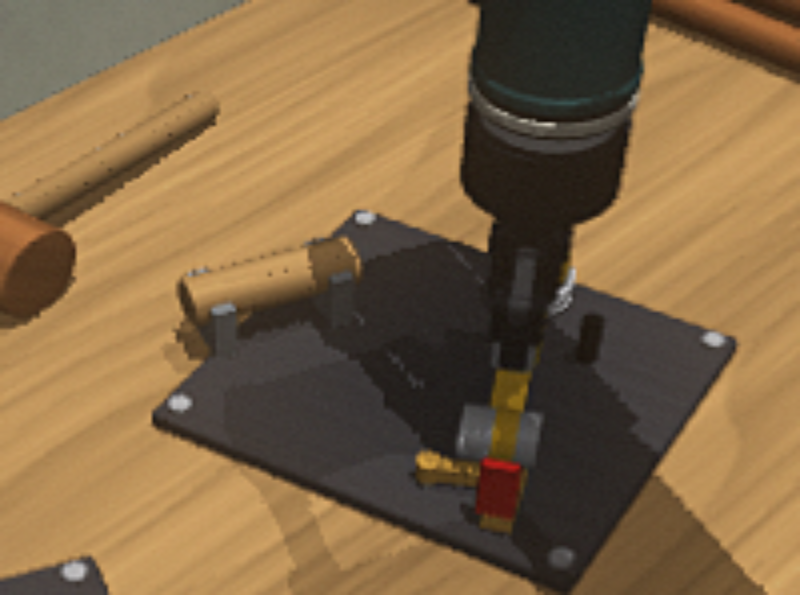

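Request:
play_rows --deltas '[{"wx": 0,"wy": 0,"wz": 2.3,"x": -3.7,"y": -1.4,"z": 0,"fingers": 1},{"wx": 0,"wy": 0,"wz": 4.6,"x": -7,"y": -3.3,"z": 0,"fingers": 1},{"wx": 0,"wy": 0,"wz": 6.9,"x": -10,"y": -5.7,"z": 0,"fingers": 1},{"wx": 0,"wy": 0,"wz": 9.2,"x": -12.8,"y": -8.2,"z": 0,"fingers": 1},{"wx": 0,"wy": 0,"wz": 11.5,"x": -15.5,"y": -10.9,"z": 0,"fingers": 1},{"wx": 0,"wy": 0,"wz": 12.6,"x": -16.8,"y": -12.3,"z": 0,"fingers": 1},{"wx": 0,"wy": 0,"wz": 12.6,"x": -16.8,"y": -12.3,"z": 0,"fingers": 1},{"wx": 0,"wy": 0,"wz": 12.6,"x": -16.8,"y": -12.3,"z": 0,"fingers": 1}]'

```text
time: 7.92
tool_pos: [0.5203, -0.1778, 0.0823]
tcp_rot: [1.745, 0.748, -1.74]
wrist_force: [3.0, 3.1, 5.4]
width: 0.263
```

```bash
python3 - <<'E'
from workcell import monitor, eyes
from h import *
s=monitor.read_state(); print(s['tool_pos'],s['width']*85,s['wrist_force'],s['torque'],s['q'])
d=s['tool_pos'][:2]-[.5895,-.2448];print(np.hypot(*d),np.radians(np.degrees(np.arctan2(d[1],d[0]))-68.85))
for n in("side","top"):
  c=eyes.read_camera(n); np.savez(n+"5.npz",**c); cv2.imwrite(f"pics/{n}5.png",cv2.resize(c["frame"][80:250,170:370,::-1] if n=="side" else c["frame"][120:290,230:430,::-1],None,fx=4,fy=3.5))
E
```

```text
[ 0.52029596 -0.17783069  0.08225709] 22.327936862853896 [3.04779397 3.05729382 5.44412672] [ 0.52199307 -0.27306556 -0.23880291] [-3.75436756e-01  1.96981292e-01  2.02865194e+00  1.69574690e-03
  9.13405520e-01  3.82515484e-01]
0.09630206318668846 1.1709447707277951
```

View pics/side5.png

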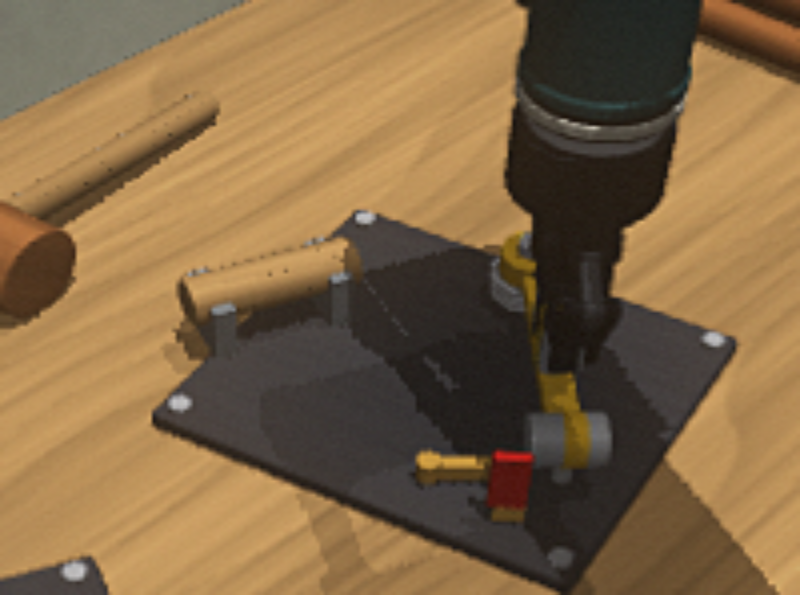

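View pics/top5.png

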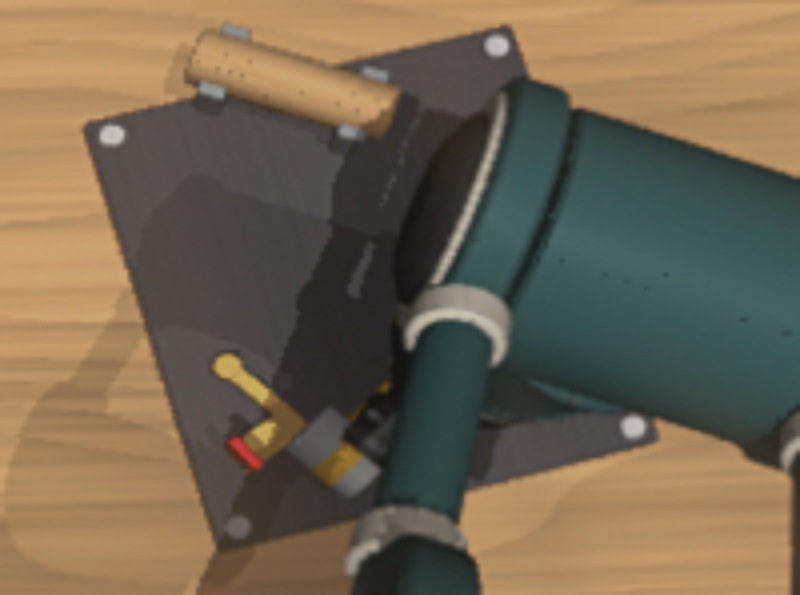

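Request:
play_rows --deltas '[{"wx": 0,"wy": 0,"wz": 2.3,"x": -2.5,"y": -2.8,"z": 0,"fingers": 1},{"wx": 0,"wy": 0,"wz": 2.3,"x": -2.5,"y": -2.8,"z": 0,"fingers": 1},{"wx": 0,"wy": 0,"wz": 2.3,"x": -2.5,"y": -2.8,"z": 0,"fingers": 1},{"wx": 0,"wy": 0,"wz": 0,"x": 0,"y": 0,"z": 0,"fingers": 1},{"wx": 0,"wy": 0,"wz": -1.2,"x": 1.4,"y": 1.4,"z": 0,"fingers": 1},{"wx": 0,"wy": 0,"wz": -2.3,"x": 2.7,"y": 2.7,"z": 0,"fingers": 1},{"wx": 0,"wy": 0,"wz": -3.4,"x": 4.1,"y": 4,"z": 0,"fingers": 1},{"wx": 0,"wy": 0,"wz": -4.6,"x": 5.5,"y": 5.3,"z": 0,"fingers": 1},{"wx": 0,"wy": 0,"wz": -5.1,"x": 6.1,"y": 6,"z": 0,"fingers": 1},{"wx": 0,"wy": 0,"wz": -5.1,"x": 6.1,"y": 6,"z": 0,"fingers": 1}]'

```text
time: 9.28
tool_pos: [0.5265, -0.172, 0.0822]
tcp_rot: [1.803, 0.68, -1.798]
wrist_force: [3.6, 1.3, 5.6]
width: 0.264
```

```bash
python3 - <<'E'
from workcell import monitor, eyes
from h import *
s=monitor.read_state(); print(s['tool_pos'],s['width']*85,s['wrist_force'],s['torque'],s['q'])
d=s['tool_pos'][:2]-[.5895,-.2448];a=np.arctan2(d[1],d[0]);print(np.hypot(*d),a-np.radians(68.85), "tang cw",s['wrist_force'][:2]@[np.sin(a),-np.cos(a)],"rad",s['wrist_force'][:2]@[np.cos(a),np.sin(a)])
for n in("side",):
  c=eyes.read_camera(n); cv2.imwrite(f"pics/{n}6.png",cv2.resize(c["frame"][80:250,170:370,::-1],None,fx=4,fy=3.5))
E
```

```text
[ 0.52650905 -0.17198723  0.08222456] 22.447891549530116 [3.57263836 1.31739934 5.58336488] [ 0.44298653 -0.38500243 -0.29074038] [-3.61268503e-01  2.03848644e-01  2.02029660e+00  1.22128335e-03
  9.14615371e-01  4.85839847e-01]
0.09627854632519386 1.0823373803357486 tang cw 3.56380448054546 rad -1.3411127871804172
```

View pics/side6.png

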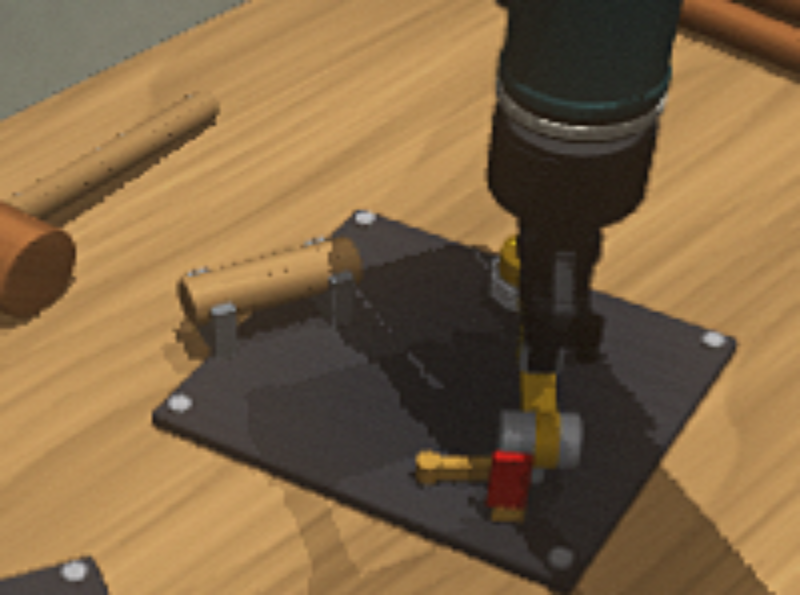

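Request:
play_rows --deltas '[{"wx": 0,"wy": 0,"wz": -0.6,"x": 0.7,"y": 0.7,"z": 0,"fingers": 1},{"wx": 0,"wy": 0,"wz": -1.2,"x": 1.5,"y": 1.3,"z": 0,"fingers": 1},{"wx": 0,"wy": 0,"wz": -1.2,"x": 1.5,"y": 1.3,"z": 0,"fingers": 1},{"wx": 0,"wy": 0,"wz": -1.2,"x": 1.5,"y": 1.3,"z": 0,"fingers": 1}]'

```text
time: 9.82
tool_pos: [0.5267, -0.1719, 0.0822]
tcp_rot: [1.812, 0.664, -1.812]
wrist_force: [-2.4, -2.9, 7.5]
width: 0.263
```

```bash
python3 - <<'E'
from workcell import monitor, eyes
from h import *
s=monitor.read_state(); print(s['tool_pos'],s['wrist_force'],s['torque'])
d=s['tool_pos'][:2]-[.5895,-.2448];a=np.arctan2(d[1],d[0]);print(np.hypot(*d),a-np.radians(68.85), "tang cw",s['wrist_force'][:2]@[np.sin(a),-np.cos(a)],"rad",s['wrist_force'][:2]@[np.cos(a),np.sin(a)])
E
```

```text
[ 0.52669944 -0.17185025  0.08223315] [-2.41497268 -2.86643534  7.47554795] [-0.13616006  0.25838905  0.38991794]
0.09625786000247318 1.0799105005079541 tang cw -3.7003252019834827 rad -0.5967730148625228
```

Commanding the arm back past 1.08 reversed the force and the TCP stayed at 1.08, so the catch is holding it. I'll unload, open and lift.

Request:
play_rows --deltas '[{"wx": 0,"wy": 0,"wz": 0.6,"x": -0.7,"y": -0.7,"z": 0,"fingers": 1},{"wx": 0,"wy": 0,"wz": 0.6,"x": -0.7,"y": -0.7,"z": 0,"fingers": 1},{"wx": 0,"wy": 0,"wz": 0.6,"x": -0.7,"y": -0.7,"z": 0,"fingers": 0.2},{"wx": 0,"wy": 0,"wz": 0.6,"x": -0.7,"y": -0.7,"z": 0,"fingers": 0},{"wx": 0,"wy": 0,"wz": 0.6,"x": -0.7,"y": -0.7,"z": 0,"fingers": 0},{"wx": 0,"wy": 0,"wz": 0.6,"x": -0.7,"y": -0.7,"z": 0,"fingers": 0}]'

```text
time: 10.58
tool_pos: [0.5253, -0.1713, 0.0809]
tcp_rot: [1.806, 0.674, -1.807]
wrist_force: [-0.1, -1.0, 0.6]
width: 0.498
```

```bash
python3 - <<'E'
from workcell import monitor
s=monitor.read_state(); print(s['tool_pos'],s['wrist_force'],s['width']*85)
E
```

```text
[ 0.52529278 -0.17133998  0.0809212 ] [-0.12717813 -1.03139593  0.62242983] 42.30653185796529
```

Released with almost no force left. Lifting straight up, then away to the robot's left.

Request:
play_rows --deltas '[{"wx": 0,"wy": 0,"wz": 0,"x": 0,"y": 0,"z": 10,"fingers": 0},{"wx": 0,"wy": 0,"wz": 0,"x": 0,"y": 0,"z": 25,"fingers": 0},{"wx": 0,"wy": 0,"wz": 0,"x": 0,"y": 0,"z": 45,"fingers": 0},{"wx": 0,"wy": 0,"wz": 0,"x": 0,"y": 0,"z": 75,"fingers": 0},{"wx": 0,"wy": 0,"wz": 0,"x": 0,"y": 0,"z": 110,"fingers": 0},{"wx": 0,"wy": 0,"wz": 0,"x": 0,"y": 0,"z": 150,"fingers": 0},{"wx": 0,"wy": 0,"wz": 0,"x": 0,"y": 25,"z": 170,"fingers": 0},{"wx": 0,"wy": 0,"wz": 0,"x": 0,"y": 65,"z": 170,"fingers": 0},{"wx": 0,"wy": 0,"wz": 0,"x": 0,"y": 105,"z": 170,"fingers": 0},{"wx": 0,"wy": 0,"wz": 0,"x": 0,"y": 145,"z": 170,"fingers": 0},{"wx": 0,"wy": 0,"wz": 0,"x": 0,"y": 185,"z": 170,"fingers": 0},{"wx": 0,"wy": 0,"wz": 0,"x": 0,"y": 220,"z": 170,"fingers": 0},{"wx": 0,"wy": 0,"wz": 0,"x": 0,"y": 220,"z": 170,"fingers": 0},{"wx": 0,"wy": 0,"wz": 0,"x": 0,"y": 220,"z": 170,"fingers": 0},{"wx": 0,"wy": 0,"wz": 0,"x": 0,"y": 220,"z": 170,"fingers": 0}]'

```text
time: 12.45
tool_pos: [0.5257, 0.0477, 0.2517]
tcp_rot: [1.808, 0.672, -1.807]
wrist_force: [0.0, -1.2, 0.5]
width: 0.5
```

```bash
python3 - <<'E'
from workcell import monitor, eyes
from h import *
s=monitor.read_state(); print(s['time'],s['tool_pos'],s['wrist_force'])
for n in("side","top"):
  c=eyes.read_camera(n); np.savez(n+"9.npz",**c); cv2.imwrite(f"pics/{n}9.png",c["frame"][:,:,::-1])
  P=pts(c);hsv=cv2.cvtColor(c["frame"],cv2.COLOR_RGB2HSV)
  m=(hsv[...,0]>20)&(hsv[...,0]<34)&(hsv[...,1]>130)&(P[...,2]>.09)&(P[...,2]<.106)&(P[...,1]>-.3)&(P[...,1]<-.05)&(P[...,0]<.75)
  if m.sum():
    k=P[m].mean(0);d=k[:2]-[.5895,-.2448];print(n,m.sum(),k,np.hypot(*d),np.arctan2(d[1],d[0])-np.radians(68.85))
E
```

```text
12.45 [0.52570282 0.04771001 0.25171436] [ 0.00344786 -1.17962372  0.52717024]
side 94 [ 0.52313134 -0.16904592  0.09598041] 0.10071483985557195 1.0885936482694079
top 140 [ 0.52762862 -0.17098148  0.09608753] 0.09631843877300077 1.066714347705887
```

View pics/top9.png

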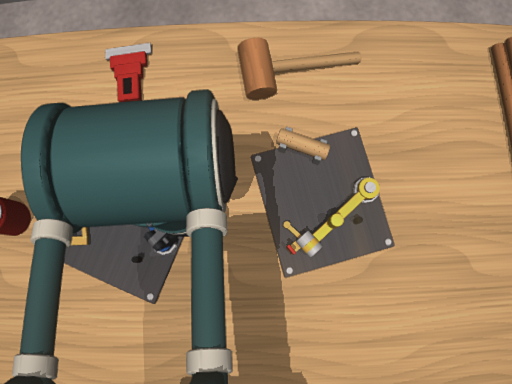

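View pics/side9.png

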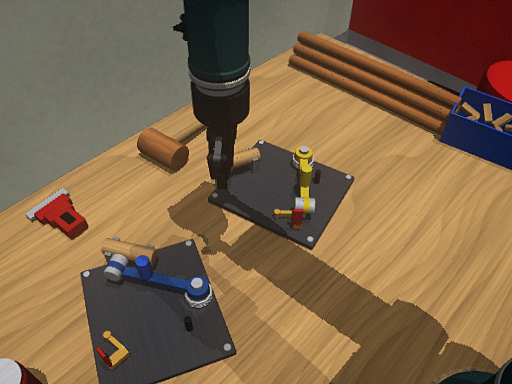

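The yellow arm is cocked, with its head at the catch (top view, about 308,243). The blue arm is at rest in the side view, and the gripper is well clear in the air.

```bash
python3 -c "
from workcell import finish_job
print(finish_job())"
```

```text
the job is handed in; nothing more can be done
None
```

The yellow-armed tester is cocked and the job is handed in. I gripped the knob across the arm, drew it back to about 1.2 rad, eased it back onto the catch, then opened the fingers and lifted clear.

- **Catch holding:** when I commanded the arm back past 1.08 rad, the tool stayed at 1.08 and the force along its travel reversed, from +3.6 N to −3.7 N.
- **Still cocked after release:** about 2 s after I let go, the top camera put the arm at 1.07 rad and the side camera at 1.09 rad. The two disagree by about 4 mm on the knob position.
- **Blue tester:** its arm is at rest in the last side picture. I judged this by eye and did not measure it. The robot arm hides it in the last top picture.
- **Robot clear:** the gripper is about 0.25 m up and touching nothing. The wrist reads about 1 N, as it did just after release. The clock stood at about 12.5 s of the 35 s allowed.

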